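# Mirror the walk-gear row onto the other acrylic tier

### The job

Move the four things on the cork coasters (bowl, brush, ball, tag ring) over to the empty acrylic tier in reverse order, so that the one at the left end of the old row ends on the seat at the right end of the new row, and so on. Centre each over its own dark round seat, upright and flat (the ball in the seat), with the brush on its bristles and lying front to back, and the ring's band (not its tag) round the seat. Set the ceramic bowl down gently and do not drop it.

Things in the scene. Friction and masses are not known exactly. Their poses are not given: they have to be found in the camera images.
- bowl: Small speckled-grey ceramic bowl, outside diameter 64 at the rim, 36 high, wall 4, open upward, nearly straight sides (60 across at 8 up), flat foot of 46 diameter. Origin at the centre of the underside, z up. About 130 g.
- brush: Red plastic palm brush standing on its black bristles: red back 84 long (x), 34 wide (y), from 18 to 38 above the underside; bristle block 68 x 28 below it. Origin at the centre of the underside, z up. Starts with its length within 25 degrees of front-to-back. About 70 g.
- ball_center (a point): Centre of the green rubber ball, diameter 50, about 60 g; it starts seated on the hole of its ring coaster. (Orientation means nothing.)
- tagring: Steel tag ring lying flat: a band 14 high, outside diameter 48, inside 38, with a flat round tag (diameter 24, 3 thick) fixed low on its +x side, reaching 47.5 from the centre. Origin at the centre of the band's underside, z up. The tag starts pointing away from the robot within 30 degrees. About 70 g.
- old_tier: The tier to empty: fixed clear acrylic shelf with grey edges, 90 deep (x), 470 wide (y), shelf top 30 above its origin, end cheeks 46 high; four cork coasters in a row on it at about y = -162, -54, 54, 162. Origin at its centre on the console top; x front to back, y along the row to the robot's left; yaw within 5 degrees; either tier may be the nearer.
- new_tier: The empty tier: same shelf and size as the old one (top 30 above origin), with four dark round seats (holes 31 wide) at x = 0, y = -162, -54, 54, 162 and a steel clip mid front rim (48 high). The ball sits with its centre 19.6 above the shelf top; the rest stand flat over a seat. Origin and axes as the old tier.
- bowl_coaster: Round cork coaster, diameter 78, 6 thick, fixed on the old tier; the bowl starts on it. Origin at the underside's centre. It stays put and so keeps the bowl's old place in the row.
- brush_coaster: Oblong cork coaster 88 (x) x 50 (y), 6 thick, fixed on the old tier; the brush starts on it. Origin at the underside's centre.
- ball_coaster: Ring-shaped cork coaster, outside diameter 66, hole 30, 6 thick, fixed on the old tier; the ball starts on it. Origin at the underside's centre.
- ring_coaster: Square cork coaster 72 x 72, 6 thick, fixed on the old tier; the tag ring starts on it. Origin at the underside's centre.
Things that resemble listed ones, but are neither listed nor needed, are in the scene too. There is more than one size of the bowl; the job needs the middle-sized.

How it is judged:
By the outcome, as a careful person would: the job done as asked, in the order asked, and still so for the second after the job is handed in, with the robot touching nothing.
It also fails if it takes over 88 s, if anything falls off the work surface, if the arm or the gripper's body presses on something with over 40 N, if the wrist force passes 120 N, or if a joint passes its speed limit or range.

### The arm

A 6-joint arm with a two-finger parallel gripper is mounted at the origin on the work surface. World frame = base frame: x ahead of the robot, y to its left, z up, the work surface at z = 0. Lengths are in m, angles in degrees, forces in N, time in s.
With the tool pointing down it reaches from about 0.325 to 0.925 m from the base axis. Payload 3.1 kg.
Tool frame: the origin (TCP) lies on the mounting face of the last link; the fingertips stand 173 mm ahead of it and the grasp point (between the pads) lies 155 mm ahead of it; z points along the fingers, y is the line along which they close (so a half turn about z gives the same grasp; the last joint's range is limited). The gripper opens to 85 mm and grips with 20 to 120 N. Pads are 22 mm wide; open, the fingers measure 114 mm over their backs; the gripper's body (76 mm by 85 mm) begins 54 mm behind the grasp point. The pads swing forward as they close: fully open they stand 13 mm farther back than shut.
Start: joints at [-83.663, 12.427, 92.441, -0, 75.132, -6.429], TCP at [0.138, -0.61, 0.405] pointing down, gripper open.
Joint ranges: [-157.48, 157.48], [-44.54, 120.13], [17.64, 146.25], [-64.5, 244.5], [7.68, 150.69], [-147.95, 147.95]. Speed limits (degrees/s): [159.86, 159.86, 180, 180, 180, 180].

### API

Orientations are given as [roll, pitch, yaw] about the fixed x, y, z axes, in that order (R = Rz(yaw) Ry(pitch) Rx(roll)).
In Python, from workcell import bot gives the robot as it stands. The module is installed in compiled form; this text tells all that it offers.
- The arm moves only by the tool move_arm, never from a script. Its argument "rows" is a list of rows, each an object with "xyz": the shift along the world's x, y, z each as a share of 500 mm, from -1 to 1, a list of three; "dr": the turn, a rotation vector about the world's x, y, z each as a share of 120 degrees, from -1 to 1, a list of three. In form: [{"xyz": [tx, ty, tz], "dr": [rx, ry, rz]}, ...]. A call has 1 to 10 rows; each row is the pose to reach, as a shift and turn from the pose commanded when the call began; what a row does not reach only later rows make up. A row lasts 1/12 s, in which the tool goes at most 41.7 mm and 7.16 degrees, less where a joint would pass 70% of its speed; a pose out of reach is approached as far as the arm can. A call with a number of a shift or a turn outside -1 to 1 is refused whole. A call with a gripper value outside its range is refused whole. "gripper" is the closure, from 0 (fully open) to 1 (shut), set as the call begins (left out, the last holds). The fingers move at their own pace and stop on an object; "squeeze" is the grip in N (left out, the last holds). Time passes only in rows, so rows that repeat a pose let the fingers close. It gives the time, the measured TCP pose, the force, the opening and the grip force at its end, in the units of the state.
- bot.get_state(): the state, without advancing time (a new reading comes with each control period).
- bot.camera(name): name is "side" or "top" or "wrist"; returns (picture, depth): 420x560x3 uint8, red, green, blue; 420x560 float32, m along the optical axis (not along the pixel's ray), 0 where there is no reading.
- bot.camera_params(name): a dict with "camera_matrix" (3x3 intrinsics, pixels), "distortion" ([k1, k2, p1, p2, k3] as OpenCV has them; the pictures are not rectified), "rvec" (rotation vector, rad) and "tvec" (3), from world to camera coordinates, as OpenCV has them. Camera axes: x right, y down, z forward; pixel columns grow to the right and rows downward; lengths in m; the calibration is good to about 2 mm. A picture is of the moment at which its call begins: read the wrist's pose just before it. camera_params takes no time and is no camera call; for the wrist camera it gives the pose at the moment of the call.
- bot.hand_in(): hands the job in; it is judged then, once.
The state is a dict: "time": time; "qpos": joint angles; "qvel": joint speeds; "joint_torque": joint torques, N m; "tool_pos": TCP position; "tool_rot": TCP orientation; "contact_force": force on the tool from outside, world axes, zero at the start; "ft_torque": the same for the moment, N m; "opening": finger opening in m; "finger_force": force on a finger pad.
Only numpy, scipy, OpenCV 4.12 (cv2) and the standard library are available. Lean on these libraries where they do the work, as an engineer would, in place of code of your own. Each camera call takes 0.05 s, during which the arm holds its last target. There are 200 camera calls.

## Working session

There is one attempt and no reset: what is moved stays moved. The work goes in short steps, Python scripts to look and compute and a tool call to move; the robot and the scene stay as the last step left them, time stands still between calls to the robot, and variables do not carry over. Pictures are saved under pics/ and viewed, at most 14 in all, crops included, and the job is handed in when it is done.

Besides the shell and the picture viewer there is one more tool, called after "Request:" as name(argument=value, ...), one argument or row to a line, values as JSON. move_arm: Moves the arm, as the interface text tells. Shift numbers are shares of 500 mm and turn numbers shares of 120 degrees, none past 1 either way. Its arguments: {"type":"object","properties":{"rows":{"type":"array"},"gripper":{"type":"number"},"squeeze":{"type":"number"}},"required":["rows"]}

```bash
mkdir -p pics; python3 - <<'E'
from workcell import bot
import cv2, numpy as np
s=bot.get_state(); print({k:np.round(v,3) for k,v in s.items()})
for n in ("top","side"):
    p,d=bot.camera(n); cv2.imwrite(f"pics/{n}0.png",p[:,:,::-1]); np.savez(f"{n}0.npz",p=p,d=d)
    c=bot.camera_params(n); R=cv2.Rodrigues(np.array(c["rvec"]))[0]; print(n,-R.T@np.array(c["tvec"]).ravel(),R[2],c["camera_matrix"])
E
```

```text
{'time': np.float64(0.0), 'qpos': array([-83.662,  12.478,  92.531,   0.   ,  75.132,  -6.429]), 'qvel': array([-0.02 , -0.001, -0.045,  0.016, -0.075,  0.129]), 'joint_torque': array([ 1.0000e-03, -3.9685e+01, -3.0385e+01,  0.0000e+00,  1.0000e-02,
        0.0000e+00]), 'tool_pos': array([ 0.138, -0.609,  0.403]), 'tool_rot': array([-1.7986e+02, -1.6000e-02,  1.2767e+01]), 'contact_force': array([ 0.649,  0.766, -0.028]), 'ft_torque': array([ 0.005, -0.024,  0.034]), 'finger_force': np.float64(0.0), 'opening': np.float64(0.085)}
top [ 0.41533469 -0.04158187  0.79519922] [ 0.12642592 -0.02173319 -0.99173795] [[409.74819023   0.         286.11983679]
 [  0.         409.74819023 212.06909938]
 [  0.           0.           1.        ]]
side [ 0.26324041 -0.48645539  0.69547067] [ 0.26183959  0.55818324 -0.78731919] [[410.6718062    0.         285.45141732]
 [  0.         410.6718062  214.64234124]
 [  0.           0.           1.        ]]
```

View pics/top0.png

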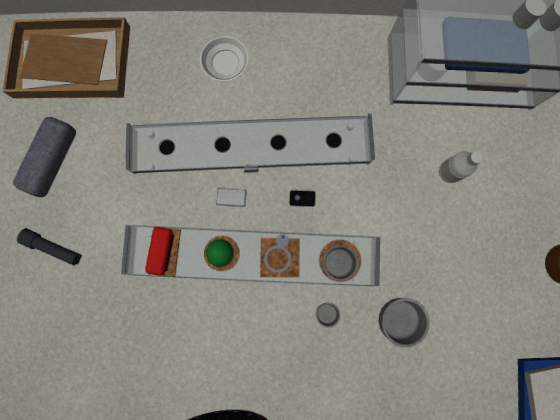

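View pics/side0.png

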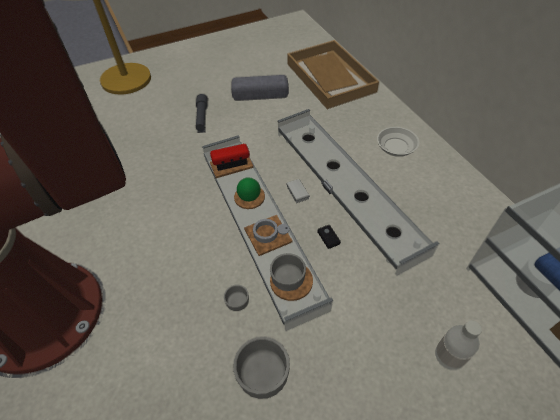

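Top view (up = +x, left = +y): old row left to right is brush (160,250), ball (220,252), ring (278,258), bowl (340,262). Seats are at (167,147), (222,145), (278,142), (334,140). 

Bowl lookalikes: coaster bowl (340,262), small cup (327,314), large bowl (404,321), white dish (225,59). I choose the one on the round coaster. The ring and ball have no doubles visible.

```bash
cat > h.py <<'E'
import cv2, numpy as np
from workcell import bot
def rays(n,uv,c=None):
    c=c or bot.camera_params(n); R=cv2.Rodrigues(np.array(c["rvec"],float))[0]; t=np.array(c["tvec"],float).ravel()
    q=cv2.undistortPoints(np.array(uv,float).reshape(-1,1,2),np.array(c["camera_matrix"]),np.array(c["distortion"])).reshape(-1,2)
    return -R.T@t, np.c_[q,np.ones(len(q))]@R
def plane(n,uv,z,c=None):
    o,d=rays(n,uv,c); return (o+d*((z-o[2])/d[:,2])[:,None])[:,:2]
def blobs(m,lo=30,hi=1e9):
    cs,_=cv2.findContours(m.astype(np.uint8),cv2.RETR_EXTERNAL,cv2.CHAIN_APPROX_NONE)
    return [c.reshape(-1,2) for c in cs if lo<cv2.contourArea(c)<hi]
def circ(P):
    A=np.c_[2*P,np.ones(len(P))]; s=np.linalg.lstsq(A,(P**2).sum(1),rcond=None)[0]
    return s[:2], np.sqrt(s[2]+s[:2]@s[:2])
E
python3 - <<'E'
from h import *
np.set_printoptions(precision=4,suppress=True)
for n in("top","side"):
    p=np.load(n+"0.npz")["p"]; hsv=cv2.cvtColor(p,cv2.COLOR_RGB2HSV); H,S,V=cv2.split(hsv)
    print(n)
    for b in blobs(V<50,60,500):
        c=b.mean(0); w,r=circ(plane(n,b,.030)); print("dark",c,w,r)
    m=(S>130)&((H<6)|(H>174))&(V>90)
    for b in blobs(m,200): 
        if n=="top" or True:
            P=plane(n,b,.074 if n=="top" else .074); rc=cv2.minAreaRect((P*1000).astype(np.float32)); print("red",b.mean(0),rc)
    m=(S>100)&(H>40)&(H<85)
    for b in blobs(m,200): print("green",b.mean(0),circ(plane(n,b,.056)))
    m=(S>90)&(H>6)&(H<20)&(V>70)
    for b in blobs(m,200): print("cork",b.mean(0),len(b),cv2.minAreaRect((1000*plane(n,b,.036)).astype(np.float32)))
p=np.load("top0.npz")["p"][215:300,110:390]
cv2.imwrite("pics/crop.png",cv2.resize(p[:,:,::-1],None,fx=2.8,fy=2.8,interpolation=cv2.INTER_CUBIC))
E
```

```text
top
dark [227.5    415.9416] [0.101  0.0417] 0.05675166835516961
dark [528.3317 378.206 ] [ 0.1834 -0.5519] 0.057611023071529446
dark [404.9077 339.4923] [ 0.2888 -0.2786] 0.018480910022040373
dark [553.9125 263.075 ] [ 0.42   -0.5883] 0.02494693333686656
dark [301.9861 197.9583] [ 0.5404 -0.0881] 0.020428353249015756
dark [166.641  146.8205] [0.636  0.1735] 0.013184009047329808
dark [222.2051 144.3077] [0.6424 0.0664] 0.013449300564941641
dark [277.7692 142.1026] [ 0.649  -0.0407] 0.013079405033706084
dark [333.4737 139.9737] [ 0.6552 -0.1484] 0.013141968914753398
dark [462.7509 104.0181] [ 0.7589 -0.4141] 0.08678911821379587
dark [482.5     86.9477] [ 1.18   -0.4605] 0.41439638109120114
dark [489.19    66.1923] [ 0.9989 -0.4798] 0.19162454552183936
dark [14.4828 55.4345] [0.8299 0.5069] 0.046258100614198196
dark [123.2609  58.6273] [0.8208 0.297 ] 0.05565889440986482
red [157.3898 250.5254] ((435.9306945800781, 168.05239868164062), (30.784629821777344, 82.14076232910156), 81.3056640625)
green [219.2  252.72] (array([0.4343, 0.0616]), np.float64(0.02362578825657223))
cork [277.0179 
[... 1358 characters left out ...]
955] ((436.64697265625, 165.458984375), (35.20183563232422, 82.09481811523438), 81.14785766601562)
green [248.0312 189.0781] (array([0.4363, 0.0632]), np.float64(0.027554473751861524))
cork [292.5426 286.5659] 129 ((423.705322265625, -169.13955688476562), (55.97988510131836, 77.0891342163086), 81.48675537109375)
cork [265.504 239.856] 125 ((429.6163330078125, -47.037105560302734), (72.021240234375, 73.97618865966797), 0.02062750980257988)
cork [249.2683 199.939 ] 82 ((433.13238525390625, 52.29814529418945), (49.23305130004883, 63.84330368041992), 72.3094482421875)
cork [331.014   73.6869] 214 ((819.1707763671875, 380.43743896484375), (275.3323974609375, 180.6410369873047), 89.86790466308594)
```

View pics/crop.png

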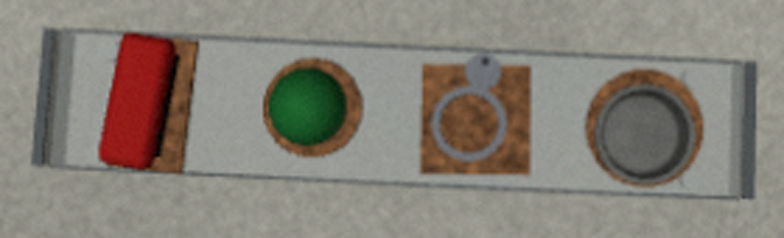

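Crop confirms brush, ball, tag ring (tag towards away and slightly right, crop (484,71)) and mid-sized bowl on its round coaster, centred at about crop (645,131).

```bash
python3 - <<'E'
from h import *
np.set_printoptions(precision=4,suppress=True)
print("tag",plane("top",[(282.9,240.4)],.039),"ring",plane("top",[(277.5,259.3)],.05),"bowl",plane("top",[(340.4,261.8)],.072))
print("bowl side",plane("side",[(288.5,267)],.072),"ring side",plane("side",[(265.5,229.5)],.05))
p=np.load("top0.npz")["p"]; hsv=cv2.cvtColor(p,cv2.COLOR_RGB2HSV)
m=(hsv[...,1]<60); m=m.astype(np.uint8); z=np.zeros_like(m); cv2.circle(z,(340,260),19,1,-1); 
for b in blobs(m&z,300): print(b.mean(0),circ(plane("top",b,.072)))
E
```

```text
tag [[ 0.459  -0.0529]] ring [[ 0.424  -0.0434]] bowl [[ 0.4206 -0.1542]]
bowl side [[ 0.424  -0.1514]] ring side [[ 0.4271 -0.0443]]
[339.9583 261.9688] (array([ 0.4204, -0.1534]), np.float64(0.029987911181087665))
```

Request:
move_arm(
  rows=[
    {"xyz": [0.1,0.16,0],"dr": [0,0,0]},
    {"xyz": [0.2,0.32,0],"dr": [0,0,0]},
    {"xyz": [0.3,0.48,0],"dr": [0,0,0]},
    {"xyz": [0.4,0.64,0],"dr": [0,0,0]},
    {"xyz": [0.5,0.8,0],"dr": [0,0,0]},
    {"xyz": [0.56,0.9,0],"dr": [0,0,0]},
    {"xyz": [0.56,0.9,0],"dr": [0,0,0]},
    {"xyz": [0.56,0.9,0],"dr": [0,0,0]},
    {"xyz": [0.56,0.9,0],"dr": [0,0,0]},
    {"xyz": [0.56,0.9,0],"dr": [0,0,0]},
  ],
  gripper=0,
  squeeze=25,
)

```text
time: 0.93
tool_pos: [0.3587, -0.2538, 0.4044]
tool_rot: [-180.0, -0.0, 12.7]
contact_force: [1.0, -0.2, -0.5]
opening: 0.0852
finger_force: 0.0
```

Request:
move_arm(
  rows=[
    {"xyz": [0.04,0.07,0],"dr": [0,0,0]},
    {"xyz": [0.08,0.14,0],"dr": [0,0,-0.04]},
    {"xyz": [0.12,0.2,0],"dr": [0,0,-0.078]},
    {"xyz": [0.12,0.2,0],"dr": [0,0,-0.078]},
    {"xyz": [0.12,0.2,0],"dr": [0,0,-0.078]},
  ],
)

```text
time: 1.35
tool_pos: [0.4188, -0.1542, 0.4043]
tool_rot: [-180.0, 0.1, 3.7]
contact_force: [-0.1, -1.5, -0.4]
opening: 0.0857
finger_force: 0.0
```

```bash
python3 - <<'E'
from h import *
np.set_printoptions(precision=4,suppress=True)
s=bot.get_state(); c=bot.camera_params("wrist"); p,d=bot.camera("wrist")
cv2.imwrite("pics/w1.png",p[:,:,::-1]); np.savez("w1.npz",p=p,d=d,**{k:c[k] for k in c})
R=cv2.Rodrigues(np.array(c["rvec"]))[0]; print(s["tool_pos"],s["tool_rot"],s["time"],-R.T@np.array(c["tvec"]).ravel(),R[2])
E
```

```text
[ 0.4188 -0.1542  0.4043] [-179.9934    0.0531    3.7183] 1.35 [ 0.4859 -0.1491  0.3732] [-0.2681 -0.0167 -0.9633]
```

View pics/w1.png

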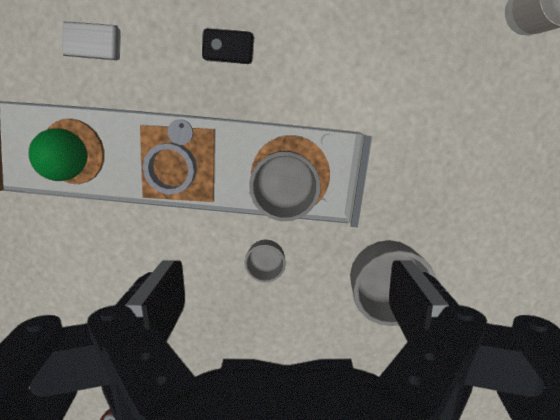

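Wrist view: bowl rim at (285,186), ring band (169,168), tag (180,131), ball (58,155).

```bash
python3 - <<'E'
from h import *
np.set_printoptions(precision=4,suppress=True)
z=np.load("w1.npz"); c={k:z[k] for k in("camera_matrix","distortion","rvec","tvec")}
print("bowl",plane("w",[(285,186),(251,186),(320,186)],.072,c),"ring",plane("w",[(169,168)],.05,c),"tag",plane("w",[(180,131)],.039,c))
hsv=cv2.cvtColor(z["p"],cv2.COLOR_RGB2HSV);H,S,V=cv2.split(hsv)
for b in blobs((S>100)&(H>40)&(H<85),200): print("ball",circ(plane("w",b,.056,c)))
for b in blobs((S>90)&(H>6)&(H<20)&(V>60),200): print("cork",b.mean(0),cv2.minAreaRect((1000*plane("w",b,.036,c)).astype(np.float32)))
E
```

```text
bowl [[ 0.4208 -0.1516]
 [ 0.4189 -0.1216]
 [ 0.4228 -0.1825]] ring [[ 0.4264 -0.0414]] tag [[ 0.4606 -0.049 ]]
ball (array([0.4342, 0.0647]), np.float64(0.02665030635426729))
cork [170.1  167.77] ((424.20062255859375, -37.78994369506836), (34.76917266845703, 33.7435417175293), 3.2210397720336914)
cork [297.2809 160.8766] ((436.11822509765625, -161.44642639160156), (76.35631561279297, 50.36305618286133), 67.00261688232422)
cork [184.4007 174.2345] ((428.1366271972656, -44.556644439697266), (71.63424682617188, 71.73362731933594), 0.5195521712303162)
cork [150.9652 140.687 ] ((445.1705017089844, -23.59099578857422), (37.695316314697266, 29.37915802001953), 0.2341274470090866)
cork [ 80.3267 148.8614] ((436.5130920410156, 54.26361083984375), (63.81878662109375, 49.16190719604492), 12.758295059204102)
```

Request:
move_arm(
  rows=[
    {"xyz": [0.004,0.003,-0.08],"dr": [0,0,0]},
    {"xyz": [0.004,0.003,-0.16],"dr": [0,0,0]},
    {"xyz": [0.004,0.003,-0.24],"dr": [0,0,0]},
    {"xyz": [0.004,0.003,-0.31],"dr": [0,0,0]},
    {"xyz": [0.004,0.003,-0.36],"dr": [0,0,0]},
    {"xyz": [0.004,0.003,-0.394],"dr": [0,0,0]},
    {"xyz": [0.004,0.003,-0.394],"dr": [0,0,0]},
    {"xyz": [0.004,0.003,-0.394],"dr": [0,0,0]},
  ],
)

```text
time: 2.07
tool_pos: [0.4193, -0.1554, 0.2068]
tool_rot: [-179.9, 0.2, 3.3]
contact_force: [-0.2, -0.5, 0.4]
opening: 0.0854
finger_force: 0.0
```

Request:
move_arm(
  rows=[
    {"xyz": [0,0,0],"dr": [0,0,0]},
    {"xyz": [0,0,0],"dr": [0,0,0]},
    {"xyz": [0,0,0],"dr": [0,0,0]},
    {"xyz": [0,0,0],"dr": [0,0,0]},
    {"xyz": [0,0,0],"dr": [0,0,0]},
    {"xyz": [0,0,0],"dr": [0,0,0]},
    {"xyz": [0,0,0],"dr": [0,0,0]},
  ],
  gripper=0.5,
  squeeze=25,
)

```text
time: 2.65
tool_pos: [0.4213, -0.1552, 0.2099]
tool_rot: [179.8, -0.1, 3.4]
contact_force: [-2.5, -0.6, 5.9]
opening: 0.0628
finger_force: 26.8
```

Request:
move_arm(
  rows=[
    {"xyz": [0,0,0.01],"dr": [0,0,0]},
    {"xyz": [0,0,0.04],"dr": [0,0,0]},
    {"xyz": [0,0,0.09],"dr": [0,0,0]},
    {"xyz": [0.02,0.03,0.14],"dr": [0,0,0]},
    {"xyz": [0.06,0.09,0.16],"dr": [0,0,0]},
    {"xyz": [0.1,0.15,0.16],"dr": [0,0,0]},
    {"xyz": [0.14,0.21,0.16],"dr": [0,0,0]},
    {"xyz": [0.18,0.27,0.16],"dr": [0,0,0]},
    {"xyz": [0.22,0.33,0.16],"dr": [0,0,0]},
    {"xyz": [0.26,0.39,0.16],"dr": [0,0,0]},
  ],
)

```text
time: 3.48
tool_pos: [0.551, 0.0425, 0.2885]
tool_rot: [180.0, -0.1, 3.4]
contact_force: [0.1, -0.9, -1.7]
opening: 0.0627
finger_force: 27.9
```

Request:
move_arm(
  rows=[
    {"xyz": [0.04,0.06,0],"dr": [0,0,0]},
    {"xyz": [0.08,0.12,0],"dr": [0,0,0]},
    {"xyz": [0.12,0.19,0],"dr": [0,0,0]},
    {"xyz": [0.15,0.23,0],"dr": [0,0,0]},
    {"xyz": [0.17,0.266,0],"dr": [0,0,0]},
    {"xyz": [0.17,0.266,0],"dr": [0,0,0]},
    {"xyz": [0.17,0.266,0],"dr": [0,0,0]},
    {"xyz": [0.17,0.266,0],"dr": [0,0,0]},
  ],
)

```text
time: 4.15
tool_pos: [0.6349, 0.1733, 0.2876]
tool_rot: [180.0, 0.0, 3.4]
contact_force: [0.5, 0.5, -0.8]
opening: 0.0625
finger_force: 28.0
```

```bash
cat > st.py <<'E'
from h import *
import sys
np.set_printoptions(precision=4,suppress=True)
n=int(sys.argv[2]) if len(sys.argv)>2 else 3
P=[];Q=[]
for i in range(n):
    s=bot.get_state(); P.append(s["tool_pos"]); Q.append(s["tool_rot"][2]); c=bot.camera_params("wrist"); p,d=bot.camera("wrist")
s=bot.get_state(); P.append(s["tool_pos"]);Q.append(s["tool_rot"][2])
print("t",s["time"],"mean",np.mean(P,0),"std",np.std(P,0),"yaw",np.mean(Q),"open",s["opening"],s["finger_force"],s["contact_force"])
name=sys.argv[1]; cv2.imwrite(f"pics/{name}.png",p[:,:,::-1]); np.savez(name+".npz",p=p,d=d,**c)
E
python3 st.py w2
```

```text
t 4.3 mean [0.6348 0.1729 0.2876] std [0.0001 0.0003 0.    ] yaw 3.3740846375598608 open 0.0625123294266834 28.004076863871887 [ 0.3571  0.2034 -1.8333]
```

View pics/w2.png

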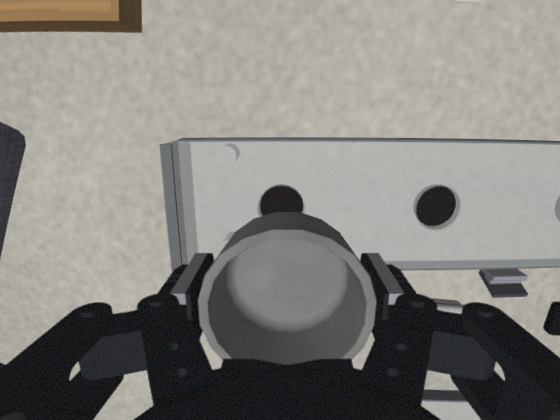

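Bowl is held level between the pads (rim's far edge at (288,230), sides 198 and 376). Seat +162 shows at about (281,205) and +54 at (436,206).

```bash
python3 - <<'E'
from h import *
np.set_printoptions(precision=4,suppress=True)
z=np.load("w2.npz"); c={k:z[k] for k in("camera_matrix","distortion","rvec","tvec")}
print("rim front",plane("w",[(288,230),(198,299),(376,299)],.151,c),"seat",plane("w",[(436,206)],.03,c), plane("w",[(281,184)],.03,c))
E
```

```text
rim front [[0.6648 0.1747]
 [0.6378 0.2041]
 [0.6414 0.1431]] seat [[0.6452 0.0716]] [[0.6541 0.1783]]
```

```bash
python3 - <<'E'
from h import *
np.set_printoptions(precision=4,suppress=True)
z=np.load("w2.npz"); c={k:z[k] for k in("camera_matrix","distortion","rvec","tvec")}
g=cv2.cvtColor(z["p"],cv2.COLOR_RGB2GRAY); print(z["camera_matrix"],z["distortion"])
for b in blobs(g<70,150,3000):
    if b[:,1].max()<260: print(b.min(0),b.max(0),circ(plane("w",b,.03,c)))
o,d=rays("w",[(436,240)],c); print(o,o+d*z["d"][240,436], z["d"][240,436])
for n in("top","side"):
    q=np.load(n+"0.npz"); uv=(250,150) if n=="top" else (345,178)
    o,d=rays(n,[uv]); print(n,o+d*q["d"][uv[1],uv[0]])
E
```

```text
[[348.2876   0.     286.6574]
 [  0.     348.2876 206.5529]
 [  0.       0.       1.    ]] [-0.0763  0.      0.      0.      0.    ]
[416 186] [455 225] (array([0.6452, 0.0719]), np.float64(0.013460663396093257))
[241 186] [352 252] (array([0.6205, 0.1672]), np.float64(0.026992335128521876))
[  0 123] [ 24 254] (array([0.6413, 0.3784]), np.float64(0.0306684412636492))
[0 0] [140  31] (array([0.7779, 0.3153]), np.float64(0.041641728582566005))
[0.7019 0.1773 0.2565] [[0.6206 0.0671 0.0299]] 0.24182677
top [[0.6323 0.0126 0.029 ]]
side [[0.6471 0.0184 0.0298]]
```

Request:
move_arm(
  rows=[
    {"xyz": [0.008,0.005,-0.05],"dr": [0,0,0]},
    {"xyz": [0.008,0.005,-0.1],"dr": [0,0,0]},
    {"xyz": [0.008,0.005,-0.14],"dr": [0,0,0]},
    {"xyz": [0.008,0.005,-0.155],"dr": [0,0,0]},
    {"xyz": [0.008,0.005,-0.163],"dr": [0,0,0]},
    {"xyz": [0.008,0.005,-0.166],"dr": [0,0,0]},
    {"xyz": [0.008,0.005,-0.168],"dr": [0,0,0]},
    {"xyz": [0.008,0.005,-0.17],"dr": [0,0,0]},
    {"xyz": [0.008,0.005,-0.17],"dr": [0,0,0]},
  ],
)

```text
time: 5.05
tool_pos: [0.6401, 0.1762, 0.2041]
tool_rot: [-180.0, -0.1, 3.4]
contact_force: [-0.5, -0.3, -0.2]
opening: 0.0625
finger_force: 28.1
```

Request:
move_arm(
  rows=[
    {"xyz": [0,0,-0.001],"dr": [0,0,0]},
    {"xyz": [0,0,-0.002],"dr": [0,0,0]},
    {"xyz": [0,0,-0.002],"dr": [0,0,0]},
  ],
)

```text
time: 5.3
tool_pos: [0.6402, 0.1763, 0.2041]
tool_rot: [180.0, -0.1, 3.4]
contact_force: [-2.7, -0.0, 6.5]
opening: 0.0623
finger_force: 28.2
```

Request:
move_arm(
  rows=[
    {"xyz": [0,0,0.001],"dr": [0,0,0]},
    {"xyz": [0,0,0.001],"dr": [0,0,0]},
    {"xyz": [0,0,0.001],"dr": [0,0,0]},
    {"xyz": [0,0,0.001],"dr": [0,0,0]},
    {"xyz": [0,0,0.001],"dr": [0,0,0]},
  ],
  gripper=0,
)

```text
time: 5.72
tool_pos: [0.6393, 0.1761, 0.2019]
tool_rot: [180.0, 0.0, 3.4]
contact_force: [0.1, 0.4, 0.1]
opening: 0.0855
finger_force: 0.0
```

Request:
move_arm(
  rows=[
    {"xyz": [0,0,0.04],"dr": [0,0,0]},
    {"xyz": [0,0,0.1],"dr": [0,0,0]},
    {"xyz": [0,0,0.18],"dr": [0,0,0]},
    {"xyz": [-0.05,-0.03,0.26],"dr": [0,0,0]},
    {"xyz": [-0.1,-0.08,0.3],"dr": [0,0,0]},
    {"xyz": [-0.15,-0.14,0.3],"dr": [0,0,0]},
    {"xyz": [-0.2,-0.2,0.3],"dr": [0,0,0]},
    {"xyz": [-0.25,-0.26,0.3],"dr": [0,0,0]},
    {"xyz": [-0.3,-0.32,0.3],"dr": [0,0,0]},
    {"xyz": [-0.35,-0.37,0.3],"dr": [0,0,0]},
  ],
)

```text
time: 6.55
tool_pos: [0.4628, -0.0102, 0.3522]
tool_rot: [180.0, -0.0, 3.4]
contact_force: [-0.5, 0.0, 0.3]
opening: 0.0855
finger_force: 0.0
```

```bash
python3 st.py w3
```

```text
t 6.7 mean [ 0.4615 -0.011   0.3514] std [0.0015 0.001  0.0006] yaw 3.277978331232182 open 0.08535629035969107 0.0 [0.6101 0.7159 0.9834]
```

View pics/w3.png

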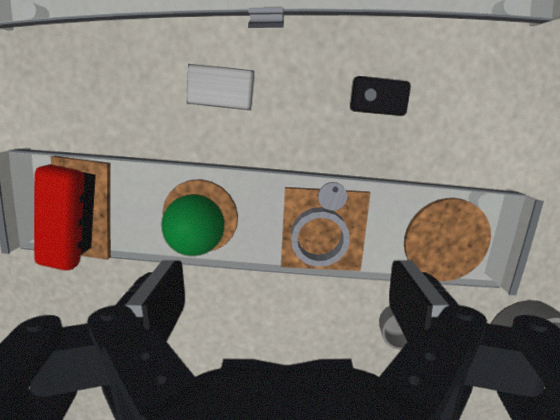

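Bowl coaster is empty; ring band is at (320,237), tag at (333,196).

Request:
move_arm(
  rows=[
    {"xyz": [-0.04,-0.03,0],"dr": [0,0,-0.05]},
    {"xyz": [-0.07,-0.064,-0.06],"dr": [0,0,-0.1]},
    {"xyz": [-0.07,-0.064,-0.12],"dr": [0,0,-0.144]},
    {"xyz": [-0.07,-0.064,-0.18],"dr": [0,0,-0.144]},
    {"xyz": [-0.07,-0.064,-0.2],"dr": [0,0,-0.144]},
    {"xyz": [-0.07,-0.064,-0.2],"dr": [0,0,-0.144]},
    {"xyz": [-0.07,-0.064,-0.2],"dr": [0,0,-0.144]},
    {"xyz": [-0.07,-0.064,-0.2],"dr": [0,0,-0.144]},
  ],
)

```text
time: 7.37
tool_pos: [0.4309, -0.0408, 0.2539]
tool_rot: [-180.0, -0.2, -13.8]
contact_force: [0.1, -0.3, -0.2]
opening: 0.0857
finger_force: 0.0
```

```bash
python3 st.py w4; python3 - <<'E'
from h import *
np.set_printoptions(precision=4,suppress=True)
z=np.load("w3.npz"); c={k:z[k] for k in("camera_matrix","distortion","rvec","tvec")}
print("ring",plane("w",[(320,237)],.05,c),"tag",plane("w",[(333,196)],.039,c))
E
```

```text
t 7.5167 mean [ 0.4309 -0.0409  0.2541] std [0.0001 0.0001 0.0001] yaw -13.826166255018048 open 0.08541543019322335 0.0 [-0.6086 -0.4411 -0.1166]
ring [[ 0.4276 -0.0398]] tag [[ 0.4603 -0.049 ]]
```

View pics/w4.png

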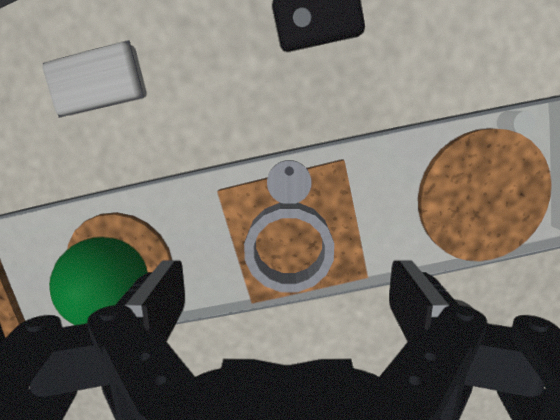

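Ring band (289,247) and tag (289,181) line up with the finger midline; turn is right.

Request:
move_arm(
  rows=[
    {"xyz": [-0.009,-0.002,-0.04],"dr": [0,0,0]},
    {"xyz": [-0.009,-0.002,-0.075],"dr": [0,0,0]},
    {"xyz": [-0.009,-0.002,-0.089],"dr": [0,0,0]},
    {"xyz": [-0.009,-0.002,-0.089],"dr": [0,0,0]},
    {"xyz": [-0.009,-0.002,-0.089],"dr": [0,0,0]},
  ],
)

```text
time: 7.93
tool_pos: [0.4252, -0.0419, 0.2082]
tool_rot: [-180.0, -0.0, -13.9]
contact_force: [0.2, -0.2, 1.4]
opening: 0.0855
finger_force: 0.0
```

Request:
move_arm(
  rows=[
    {"xyz": [0,0,0],"dr": [0,0,0]},
    {"xyz": [0,0,0],"dr": [0,0,0]},
    {"xyz": [0,0,0],"dr": [0,0,0]},
    {"xyz": [0,0,0],"dr": [0,0,0]},
    {"xyz": [0,0,0],"dr": [0,0,0]},
    {"xyz": [0,0,0],"dr": [0,0,0]},
    {"xyz": [0,0,0],"dr": [0,0,0]},
    {"xyz": [0,0,0],"dr": [0,0,0]},
  ],
  gripper=0.65,
  squeeze=30,
)

```text
time: 8.6
tool_pos: [0.4256, -0.042, 0.2088]
tool_rot: [-180.0, -0.1, -13.9]
contact_force: [-1.1, 1.1, 6.7]
opening: 0.0472
finger_force: 30.9
```

Request:
move_arm(
  rows=[
    {"xyz": [0,0,0.01],"dr": [0,0,0]},
    {"xyz": [0,0,0.03],"dr": [0,0,0]},
    {"xyz": [0,0,0.06],"dr": [0,0,0]},
    {"xyz": [0,0,0.1],"dr": [0,0,0]},
    {"xyz": [0,0,0.1],"dr": [0,0,0]},
    {"xyz": [0,0,0.1],"dr": [0,0,0]},
  ],
)

```text
time: 9.1
tool_pos: [0.4255, -0.042, 0.259]
tool_rot: [180.0, -0.2, -13.9]
contact_force: [-0.0, -0.2, -1.0]
opening: 0.0473
finger_force: 31.4
```

```bash
python3 st.py w5 1
```

```text
t 9.15 mean [ 0.4252 -0.042   0.2585] std [0.0003 0.0001 0.0006] yaw -13.87456546822004 open 0.046853744832878796 31.369264950044453 [ 0.1195 -0.0741 -1.3344]
```

View pics/w5.png

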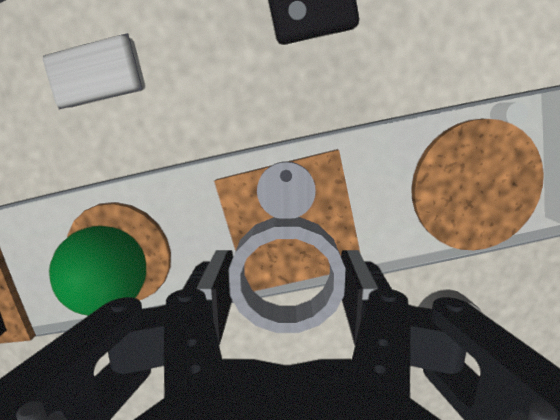

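Ring is held level, centred at (287,275) between the pads, tag forward.

Request:
move_arm(
  rows=[
    {"xyz": [0.02,0.01,0.04],"dr": [0,0,0]},
    {"xyz": [0.08,0.04,0.05],"dr": [0,0,0.03]},
    {"xyz": [0.15,0.075,0.05],"dr": [0,0,0.06]},
    {"xyz": [0.22,0.11,0.05],"dr": [0,0,0.1]},
    {"xyz": [0.29,0.145,0.05],"dr": [0,0,0.144]},
    {"xyz": [0.36,0.18,0.05],"dr": [0,0,0.144]},
    {"xyz": [0.41,0.205,0.05],"dr": [0,0,0.144]},
    {"xyz": [0.438,0.219,0.03],"dr": [0,0,0.144]},
    {"xyz": [0.438,0.219,0],"dr": [0,0,0.144]},
    {"xyz": [0.438,0.219,-0.03],"dr": [0,0,0.144]},
  ],
)

```text
time: 9.98
tool_pos: [0.6443, 0.0683, 0.2405]
tool_rot: [-180.0, 0.1, 3.5]
contact_force: [-0.4, 0.6, -1.2]
opening: 0.0473
finger_force: 31.4
```

Request:
move_arm(
  rows=[
    {"xyz": [0,0,0],"dr": [0,0,0]},
    {"xyz": [0,0,0],"dr": [0,0,0]},
    {"xyz": [0,0,0],"dr": [0,0,0]},
  ],
)

```text
time: 10.23
tool_pos: [0.6431, 0.0673, 0.2419]
tool_rot: [-180.0, 0.1, 3.4]
contact_force: [0.7, -0.1, 0.0]
opening: 0.047
finger_force: 31.4
```

Request:
move_arm(
  rows=[
    {"xyz": [0.003,0.001,-0.04],"dr": [0,0,0]},
    {"xyz": [0.003,0.001,-0.065],"dr": [0,0,0]},
    {"xyz": [0.003,0.001,-0.073],"dr": [0,0,0]},
    {"xyz": [0.003,0.001,-0.077],"dr": [0,0,0]},
    {"xyz": [0.003,0.001,-0.08],"dr": [0,0,0]},
    {"xyz": [0.003,0.001,-0.08],"dr": [0,0,0]},
  ],
)

```text
time: 10.73
tool_pos: [0.6456, 0.0681, 0.2033]
tool_rot: [180.0, -0.0, 3.4]
contact_force: [-0.6, -0.2, -0.8]
opening: 0.0468
finger_force: 31.4
```

Request:
move_arm(
  rows=[
    {"xyz": [0,0,-0.002],"dr": [0,0,0]},
    {"xyz": [0,0,-0.004],"dr": [0,0,0]},
    {"xyz": [0,0,-0.004],"dr": [0,0,0]},
  ],
)

```text
time: 10.98
tool_pos: [0.6461, 0.0681, 0.2029]
tool_rot: [180.0, -0.1, 3.4]
contact_force: [-2.4, -0.5, 6.3]
opening: 0.0471
finger_force: 32.0
```

Request:
move_arm(
  rows=[
    {"xyz": [0,0,0.002],"dr": [0,0,0]},
    {"xyz": [0,0,0.002],"dr": [0,0,0]},
    {"xyz": [0,0,0.002],"dr": [0,0,0]},
    {"xyz": [0,0,0.002],"dr": [0,0,0]},
  ],
  gripper=0.1,
)

```text
time: 11.32
tool_pos: [0.6454, 0.0681, 0.2017]
tool_rot: [-180.0, -0.0, 3.4]
contact_force: [-0.1, -0.8, 0.2]
opening: 0.0767
finger_force: 0.0
```

Request:
move_arm(
  rows=[
    {"xyz": [0,0,0.04],"dr": [0,0,0]},
    {"xyz": [0,0,0.1],"dr": [0,0,0]},
    {"xyz": [-0.04,0,0.16],"dr": [0,0,0]},
    {"xyz": [-0.1,0,0.2],"dr": [0,0,0]},
    {"xyz": [-0.17,0,0.2],"dr": [0,0,0]},
    {"xyz": [-0.24,0,0.2],"dr": [0,0,0]},
    {"xyz": [-0.31,-0.01,0.2],"dr": [0,0,0]},
    {"xyz": [-0.38,-0.012,0.2],"dr": [0,0,0]},
    {"xyz": [-0.423,-0.012,0.2],"dr": [0,0,0]},
    {"xyz": [-0.423,-0.012,0.2],"dr": [0,0,0]},
  ],
)

```text
time: 12.15
tool_pos: [0.4293, 0.0624, 0.2999]
tool_rot: [-180.0, 0.3, 3.4]
contact_force: [0.9, -0.2, -0.1]
opening: 0.077
finger_force: 0.0
```

```bash
python3 st.py w6; python3 - <<'E'
from h import *
np.set_printoptions(precision=4,suppress=True)
z=np.load("w6.npz"); c={k:z[k] for k in("camera_matrix","distortion","rvec","tvec")}
H,S,V=cv2.split(cv2.cvtColor(z["p"],cv2.COLOR_RGB2HSV))
for b in blobs((S>100)&(H>40)&(H<85),200): print("ball",circ(plane("w",b,.056,c)),cv2.minEnclosingCircle(b))
for b in blobs((S>130)&((H<6)|(H>174))&(V>90),200): print("red",cv2.minAreaRect((1000*plane("w",b,.074,c)).astype(np.float32)))
p,d=bot.camera("top"); cv2.imwrite("pics/top1.png",p[:,:,::-1])
E
```

```text
t 12.3 mean [0.4323 0.0622 0.3012] std [0.002  0.0001 0.0009] yaw 3.412746659190737 open 0.0770869704421346 0.0 [ 0.3163 -0.3134 -0.3932]
ball (array([0.434 , 0.0635]), np.float64(0.02491878017457584)) ((286.0714416503906, 216.5), 38.39239501953125)
red ((438.6269226074219, 167.83053588867188), (34.70216751098633, 83.15198516845703), 82.45468139648438)
```

View pics/top1.png

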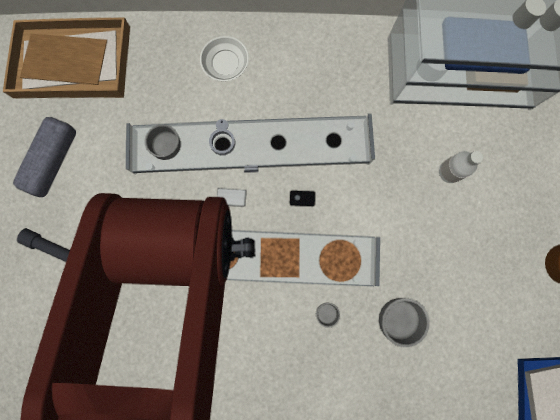

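Top view: bowl at (163,142) and ring at (222,142) are on their seats, with the dark seat visible inside the ring.

Request:
move_arm(
  rows=[
    {"xyz": [0.001,0.001,-0.06],"dr": [0,0,0]},
    {"xyz": [0.001,0.001,-0.12],"dr": [0,0,0]},
    {"xyz": [0.001,0.001,-0.165],"dr": [0,0,0]},
    {"xyz": [0.001,0.001,-0.185],"dr": [0,0,0]},
    {"xyz": [0.001,0.001,-0.185],"dr": [0,0,0]},
    {"xyz": [0.001,0.001,-0.185],"dr": [0,0,0]},
  ],
)

```text
time: 12.85
tool_pos: [0.4353, 0.0626, 0.2092]
tool_rot: [-180.0, 0.0, 3.4]
contact_force: [0.6, -0.3, -0.0]
opening: 0.0767
finger_force: 0.0
```

Request:
move_arm(
  rows=[
    {"xyz": [0,0,0],"dr": [0,0,0]},
    {"xyz": [0,0,0],"dr": [0,0,0]},
    {"xyz": [0,0,0],"dr": [0,0,0]},
    {"xyz": [0,0,0],"dr": [0,0,0]},
    {"xyz": [0,0,0],"dr": [0,0,0]},
    {"xyz": [0,0,0],"dr": [0,0,0]},
    {"xyz": [0,0,0],"dr": [0,0,0]},
  ],
  gripper=0.65,
  squeeze=25,
)

```text
time: 13.43
tool_pos: [0.4356, 0.0626, 0.2108]
tool_rot: [180.0, -0.2, 3.4]
contact_force: [0.1, -0.1, 6.6]
opening: 0.0485
finger_force: 25.5
```

Request:
move_arm(
  rows=[
    {"xyz": [0,0,0.01],"dr": [0,0,0]},
    {"xyz": [0,0,0.03],"dr": [0,0,0]},
    {"xyz": [0,0,0.07],"dr": [0,0,0]},
    {"xyz": [0,0,0.1],"dr": [0,0,0]},
    {"xyz": [0,0,0.1],"dr": [0,0,0]},
    {"xyz": [0,0,0.1],"dr": [0,0,0]},
  ],
)

```text
time: 13.93
tool_pos: [0.4346, 0.0627, 0.2602]
tool_rot: [180.0, -0.1, 3.4]
contact_force: [0.5, 0.5, -0.9]
opening: 0.0488
finger_force: 26.0
```

```bash
python3 st.py w7 1; python3 - <<'E'
from h import *
np.set_printoptions(precision=4,suppress=True)
z=np.load("w7.npz"); c={k:z[k] for k in("camera_matrix","distortion","rvec","tvec")}
H,S,V=cv2.split(cv2.cvtColor(z["p"],cv2.COLOR_RGB2HSV))
for b in blobs((S>100)&(H>40)&(H<85),200): print("ball",circ(plane("w",b,.106,c)),cv2.minEnclosingCircle(b),b.min(0),b.max(0))
E
```

```text
t 13.9833 mean [0.4343 0.0627 0.2597] std [0.0003 0.     0.0005] yaw 3.4089902120752757 open 0.048502821833052934 26.012060344219208 [ 1.17   -0.3433 -1.2217]
ball (array([0.4316, 0.0633]), np.float64(0.026605909737686756)) ((286.0, 291.0), 64.76119995117188) [223 228] [350 354]
```

Request:
move_arm(
  rows=[
    {"xyz": [0.04,-0.02,0.02],"dr": [0,0,0]},
    {"xyz": [0.11,-0.05,0.02],"dr": [0,0,0]},
    {"xyz": [0.18,-0.085,0.02],"dr": [0,0,0]},
    {"xyz": [0.25,-0.12,0.02],"dr": [0,0,0]},
    {"xyz": [0.32,-0.15,0.02],"dr": [0,0,0]},
    {"xyz": [0.39,-0.185,0.02],"dr": [0,0,0]},
    {"xyz": [0.433,-0.206,0],"dr": [0,0,0]},
    {"xyz": [0.433,-0.206,-0.04],"dr": [0,0,0]},
    {"xyz": [0.433,-0.206,-0.06],"dr": [0,0,0]},
    {"xyz": [0.433,-0.206,-0.06],"dr": [0,0,0]},
  ],
)

```text
time: 14.82
tool_pos: [0.648, -0.04, 0.2234]
tool_rot: [-179.8, 0.6, 3.4]
contact_force: [-0.4, 0.6, -0.8]
opening: 0.0485
finger_force: 26.0
```

Request:
move_arm(
  rows=[
    {"xyz": [0,0,0],"dr": [0,0,0]},
    {"xyz": [0,0,0],"dr": [0,0,0]},
  ],
)

```text
time: 14.98
tool_pos: [0.6501, -0.0398, 0.2288]
tool_rot: [-180.0, 0.1, 3.4]
contact_force: [-0.3, -0.5, -0.9]
opening: 0.0486
finger_force: 26.0
```

Request:
move_arm(
  rows=[
    {"xyz": [0.001,0,-0.03],"dr": [0,0,0]},
    {"xyz": [0.001,0,-0.042],"dr": [0,0,0]},
    {"xyz": [0.001,0,-0.048],"dr": [0,0,0]},
    {"xyz": [0.001,0,-0.052],"dr": [0,0,0]},
    {"xyz": [0.001,0,-0.053],"dr": [0,0,0]},
    {"xyz": [0.001,0,-0.053],"dr": [0,0,0]},
  ],
)

```text
time: 15.48
tool_pos: [0.6518, -0.0398, 0.2046]
tool_rot: [-180.0, -0.0, 3.4]
contact_force: [-1.9, 1.5, 6.6]
opening: 0.0486
finger_force: 26.6
```

Request:
move_arm(
  rows=[
    {"xyz": [0,0,0.002],"dr": [0,0,0]},
    {"xyz": [0,0,0.002],"dr": [0,0,0]},
    {"xyz": [0,0,0.002],"dr": [0,0,0]},
    {"xyz": [0,0,0.002],"dr": [0,0,0]},
  ],
  gripper=0.1,
)

```text
time: 15.82
tool_pos: [0.6511, -0.0404, 0.2033]
tool_rot: [-180.0, 0.0, 3.4]
contact_force: [-0.3, 0.2, -1.0]
opening: 0.0768
finger_force: 0.0
```

Request:
move_arm(
  rows=[
    {"xyz": [0,0,0.03],"dr": [0,0,0]},
    {"xyz": [0,0,0.09],"dr": [0,0,0]},
    {"xyz": [0,0,0.16],"dr": [0,0,0]},
    {"xyz": [-0.04,0.04,0.2],"dr": [0,0,0]},
    {"xyz": [-0.09,0.09,0.2],"dr": [0,0,-0.03]},
    {"xyz": [-0.14,0.14,0.2],"dr": [0,0,-0.06]},
    {"xyz": [-0.19,0.19,0.2],"dr": [0,0,-0.099]},
    {"xyz": [-0.24,0.24,0.2],"dr": [0,0,-0.099]},
    {"xyz": [-0.29,0.29,0.2],"dr": [0,0,-0.099]},
    {"xyz": [-0.34,0.34,0.2],"dr": [0,0,-0.099]},
  ],
)

```text
time: 16.65
tool_pos: [0.4801, 0.1305, 0.3047]
tool_rot: [-180.0, -0.1, -8.5]
contact_force: [1.0, -0.0, -0.7]
opening: 0.0771
finger_force: 0.0
```

Request:
move_arm(
  rows=[
    {"xyz": [-0.04,0.035,0],"dr": [0,0,0]},
    {"xyz": [-0.08,0.068,0],"dr": [0,0,0]},
    {"xyz": [-0.09,0.074,0],"dr": [0,0,0]},
    {"xyz": [-0.09,0.074,0],"dr": [0,0,0]},
    {"xyz": [-0.09,0.074,0],"dr": [0,0,0]},
  ],
)

```text
time: 17.07
tool_pos: [0.4368, 0.1666, 0.3046]
tool_rot: [-180.0, -0.1, -8.4]
contact_force: [0.2, -0.6, -0.1]
opening: 0.077
finger_force: 0.0
```

```bash
python3 st.py w8; python3 - <<'E'
from h import *
np.set_printoptions(precision=4,suppress=True)
z=np.load("w8.npz"); c={k:z[k] for k in("camera_matrix","distortion","rvec","tvec")}
H,S,V=cv2.split(cv2.cvtColor(z["p"],cv2.COLOR_RGB2HSV))
for b in blobs((S>130)&((H<6)|(H>174))&(V>90),200): print("red",cv2.minAreaRect((1000*plane("w",b,.074,c)).astype(np.float32)),b.min(0),b.max(0))
E
```

```text
t 17.2167 mean [0.4373 0.1662 0.3044] std [0.0003 0.0002 0.0001] yaw -8.499490048842969 open 0.07686785480638832 0.0 [-0.5295 -0.2094  0.3399]
red ((438.8292236328125, 170.70928955078125), (32.709537506103516, 81.97813415527344), 81.26103973388672) [252 157] [308 286]
```

View pics/w8.png

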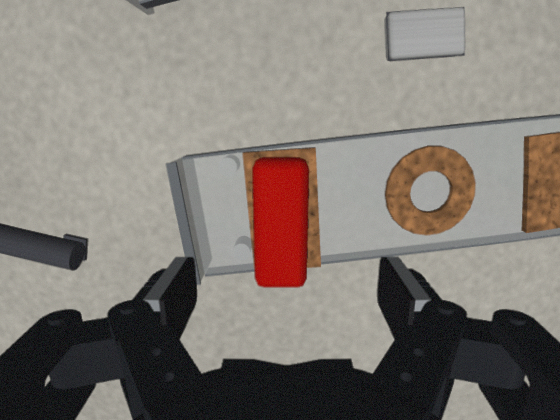

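Brush top at (280,222), about 7 px left of the finger midline; direction matches.

Request:
move_arm(
  rows=[
    {"xyz": [0.001,0.006,-0.05],"dr": [0,0,0]},
    {"xyz": [0.001,0.006,-0.1],"dr": [0,0,0]},
    {"xyz": [0.001,0.006,-0.15],"dr": [0,0,0]},
    {"xyz": [0.001,0.006,-0.174],"dr": [0,0,0]},
    {"xyz": [0.001,0.006,-0.174],"dr": [0,0,0]},
    {"xyz": [0.001,0.006,-0.174],"dr": [0,0,0]},
  ],
  gripper=0.28,
)

```text
time: 17.72
tool_pos: [0.4373, 0.169, 0.2161]
tool_rot: [180.0, 0.1, -8.6]
contact_force: [-0.4, 1.4, 1.2]
opening: 0.0615
finger_force: 0.0
```

Request:
move_arm(
  rows=[
    {"xyz": [0,0,0],"dr": [0,0,0]},
    {"xyz": [0,0,0],"dr": [0,0,0]},
    {"xyz": [0,0,0],"dr": [0,0,0]},
    {"xyz": [0,0,0],"dr": [0,0,0]},
    {"xyz": [0,0,0],"dr": [0,0,0]},
    {"xyz": [0,0,0],"dr": [0,0,0]},
    {"xyz": [0,0,0],"dr": [0,0,0]},
  ],
  gripper=0.8,
  squeeze=30,
)

```text
time: 18.3
tool_pos: [0.438, 0.1698, 0.2183]
tool_rot: [-179.9, -0.2, -8.5]
contact_force: [0.7, -1.1, 6.1]
opening: 0.0336
finger_force: 31.4
```

Request:
move_arm(
  rows=[
    {"xyz": [0,0,0.01],"dr": [0,0,0]},
    {"xyz": [0,0,0.03],"dr": [0,0,0]},
    {"xyz": [0,0,0.07],"dr": [0,0,0]},
    {"xyz": [0,0,0.12],"dr": [0,0,0]},
    {"xyz": [0,0,0.12],"dr": [0,0,0]},
    {"xyz": [0,0,0.12],"dr": [0,0,0]},
  ],
)

```text
time: 18.8
tool_pos: [0.4374, 0.1699, 0.2785]
tool_rot: [-179.9, -0.2, -8.5]
contact_force: [-0.2, -0.0, -1.1]
opening: 0.0333
finger_force: 30.6
```

```bash
python3 st.py w9 1; python3 - <<'E'
from h import *
np.set_printoptions(precision=4,suppress=True)
z=np.load("w9.npz"); c={k:z[k] for k in("camera_matrix","distortion","rvec","tvec")}
H,S,V=cv2.split(cv2.cvtColor(z["p"],cv2.COLOR_RGB2HSV))
for b in blobs((S>130)&((H<6)|(H>174))&(V>90),200): print("red",cv2.minAreaRect((1000*plane("w",b,.134,c)).astype(np.float32)),b.min(0),b.max(0))
E
```

```text
t 18.85 mean [0.437  0.1698 0.2778] std [0.0004 0.0001 0.0007] yaw -8.465459905311345 open 0.033636385090137375 30.63882887363434 [-1.1435  0.1758 -1.6094]
red ((445.013427734375, 169.79556274414062), (32.211212158203125, 71.35591125488281), 81.28705596923828) [241 186] [333 364]
```

View pics/w9.png

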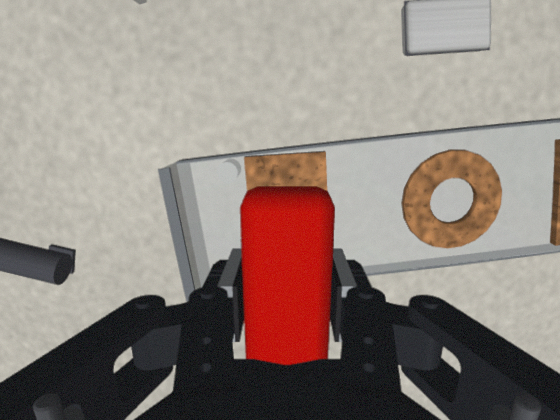

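Brush held square (far end at row 186, between cols 241 and 333).

Request:
move_arm(
  rows=[
    {"xyz": [0.03,-0.045,0.02],"dr": [0,0,0]},
    {"xyz": [0.07,-0.1,0.02],"dr": [0,0,0.02]},
    {"xyz": [0.11,-0.16,0.02],"dr": [0,0,0.04]},
    {"xyz": [0.15,-0.22,0.02],"dr": [0,0,0.06]},
    {"xyz": [0.19,-0.28,0.02],"dr": [0,0,0.08]},
    {"xyz": [0.23,-0.34,0.02],"dr": [0,0,0.099]},
    {"xyz": [0.27,-0.4,0.02],"dr": [0,0,0.099]},
    {"xyz": [0.31,-0.46,0.02],"dr": [0,0,0.099]},
    {"xyz": [0.35,-0.52,0.02],"dr": [0,0,0.099]},
    {"xyz": [0.39,-0.57,0.02],"dr": [0,0,0.099]},
  ],
)

```text
time: 19.68
tool_pos: [0.6316, -0.1174, 0.2842]
tool_rot: [-179.9, 0.2, 3.3]
contact_force: [0.8, 0.5, -0.8]
opening: 0.0337
finger_force: 30.7
```

Request:
move_arm(
  rows=[
    {"xyz": [0.03,-0.04,-0.02],"dr": [0,0,0]},
    {"xyz": [0.049,-0.065,-0.06],"dr": [0,0,0]},
    {"xyz": [0.049,-0.065,-0.1],"dr": [0,0,0]},
    {"xyz": [0.049,-0.065,-0.1],"dr": [0,0,0]},
    {"xyz": [0.049,-0.065,-0.1],"dr": [0,0,0]},
  ],
)

```text
time: 20.1
tool_pos: [0.6544, -0.1473, 0.2327]
tool_rot: [-179.8, 0.5, 3.4]
contact_force: [0.7, -0.3, -0.5]
opening: 0.0334
finger_force: 30.6
```

Request:
move_arm(
  rows=[
    {"xyz": [0,0,-0.02],"dr": [0,0,0]},
    {"xyz": [0,0,-0.035],"dr": [0,0,0]},
    {"xyz": [0,0,-0.043],"dr": [0,0,0]},
    {"xyz": [0,0,-0.048],"dr": [0,0,0]},
    {"xyz": [0,0,-0.05],"dr": [0,0,0]},
    {"xyz": [0,0,-0.05],"dr": [0,0,0]},
  ],
)

```text
time: 20.6
tool_pos: [0.6566, -0.1477, 0.2124]
tool_rot: [180.0, -0.1, 3.4]
contact_force: [-1.2, 0.4, -0.3]
opening: 0.0339
finger_force: 30.6
```

Request:
move_arm(
  rows=[
    {"xyz": [0,0,-0.002],"dr": [0,0,0]},
    {"xyz": [0,0,-0.004],"dr": [0,0,0]},
    {"xyz": [0,0,-0.004],"dr": [0,0,0]},
  ],
)

```text
time: 20.85
tool_pos: [0.6569, -0.1479, 0.2123]
tool_rot: [180.0, -0.1, 3.4]
contact_force: [-4.0, 2.0, 7.7]
opening: 0.0337
finger_force: 31.8
```

Seated. Release, lift, retreat and check.

Request:
move_arm(
  rows=[
    {"xyz": [0,0,0.002],"dr": [0,0,0]},
    {"xyz": [0,0,0.002],"dr": [0,0,0]},
    {"xyz": [0,0,0.002],"dr": [0,0,0]},
    {"xyz": [0,0,0.002],"dr": [0,0,0]},
  ],
  gripper=0.35,
)

```text
time: 21.18
tool_pos: [0.6563, -0.1479, 0.2104]
tool_rot: [-180.0, 0.0, 3.4]
contact_force: [-0.0, -0.3, -0.0]
opening: 0.0556
finger_force: 0.0
```

Request:
move_arm(
  rows=[
    {"xyz": [0,0,0.03],"dr": [0,0,0]},
    {"xyz": [0,0,0.09],"dr": [0,0,0]},
    {"xyz": [0,0,0.16],"dr": [0,0,0]},
    {"xyz": [-0.05,-0.03,0.22],"dr": [0,0,0]},
    {"xyz": [-0.1,-0.08,0.24],"dr": [0,0,0]},
    {"xyz": [-0.15,-0.13,0.24],"dr": [0,0,0]},
    {"xyz": [-0.2,-0.18,0.24],"dr": [0,0,0]},
    {"xyz": [-0.25,-0.23,0.24],"dr": [0,0,0]},
    {"xyz": [-0.3,-0.28,0.24],"dr": [0,0,0]},
    {"xyz": [-0.35,-0.33,0.24],"dr": [0,0,0]},
  ],
)

```text
time: 22.02
tool_pos: [0.4801, -0.3138, 0.332]
tool_rot: [179.9, -0.1, 3.4]
contact_force: [-0.4, -0.7, 0.2]
opening: 0.0555
finger_force: 0.0
```

```bash
python3 - <<'E'
from h import *
np.set_printoptions(precision=4,suppress=True)
for n in("top","side"):
    p,d=bot.camera(n); cv2.imwrite(f"pics/{n}9.png",p[:,:,::-1]); np.savez(n+"9.npz",p=p)
    H,S,V=cv2.split(cv2.cvtColor(p,cv2.COLOR_RGB2HSV))
    for b in blobs((S>130)&((H<6)|(H>174))&(V>90),200): print(n,"red",cv2.minAreaRect((1000*plane(n,b,.068)).astype(np.float32)))
    for b in blobs((S>100)&(H>40)&(H<85),200): print(n,"ball",circ(plane(n,b,.0496)))
    S_=[(.6381,.1755),(.6446,.0677),(.6510,-.0401),(.6575,-.1479)]
t=cv2.imread("pics/top9.png")[105:185,115:385]; s=cv2.imread("pics/side9.png")[100:275,265:445]
a=cv2.resize(t,(790,234),interpolation=cv2.INTER_CUBIC); b=cv2.resize(s,(370,360),interpolation=cv2.INTER_CUBIC)
o=np.zeros((600,790,3),np.uint8); o[:234]=a; o[236:596,:370]=b; cv2.imwrite("pics/fin.png",o)
E
```

```text
top red ((653.2454223632812, -148.4223175048828), (81.2684555053711, 33.1216926574707), 3.1161630153656006)
top ball (array([ 0.6506, -0.0406]), np.float64(0.02346231951546937))
side red ((50.04492950439453, -75.43034362792969), (185.203369140625, 96.34163665771484), 36.49528121948242)
side red ((1037.91650390625, 402.1144714355469), (39.840309143066406, 620.9957275390625), 12.309541702270508)
side red ((874.8479614257812, 309.0712585449219), (456.30322265625, 775.0358276367188), 32.3768196105957)
```

View pics/fin.png

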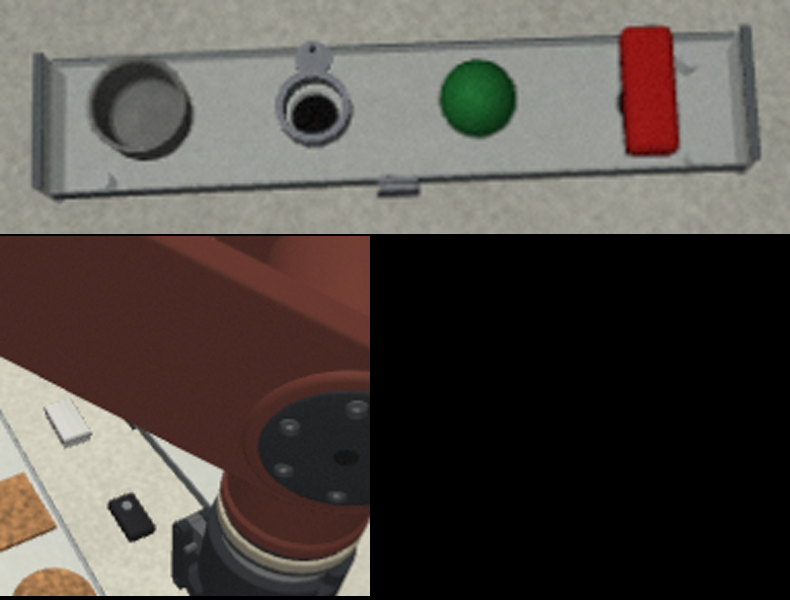

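Row reads bowl, ring, ball, brush as wanted, with the seat inside the ring at crop (314,112). I'll check centring with depth points.

```bash
python3 - <<'E'
from h import *
np.set_printoptions(precision=4,suppress=True)
S=np.array([(.6381,.1755),(.6446,.0677),(.6510,-.0401),(.6575,-.1479)])
p,d=bot.camera("top"); v,u=np.mgrid[100:190,120:380]; uv=np.c_[u.ravel(),v.ravel()]
o,r=rays("top",uv); X=o+r*d[100:190,120:380].reshape(-1,1); rgb=p[100:190,120:380].reshape(-1,3)
a=np.radians(3.4); R=np.array([[np.cos(a),np.sin(a)],[-np.sin(a),np.cos(a)]])
for k,(lo,hi,rad,nm) in enumerate([(.060,.075,.05,"bowl"),(.039,.052,.035,"ring"),(.04,.1,.04,"ball"),(.055,.09,.06,"brush")]):
    q=(X[:,:2]-S[k])@R.T; m=(X[:,2]>lo)&(X[:,2]<hi)&(np.hypot(*q.T)<rad)
    print(nm,m.sum(),"mid",(q[m].min(0)+q[m].max(0))/2,"ext",np.ptp(q[m],0),"z",X[m,2].max())
    if k==3:
        for z0 in(.045,.05,.055,.06,.065):
            mm=(X[:,2]>z0)&(X[:,2]<.09)&(np.abs(q[:,0])<.06)&(np.abs(q[:,1])<.01); print(z0,np.percentile(q[mm,0],[1,99]))
    if k<2: print(circ(q[m]))
E
```

```text
bowl 266 mid [-0.0005 -0.0009] ext [0.0615 0.0646] z 0.06911514741800595
(array([-0.0004, -0.0018]), np.float64(0.029715593520030958))
ring 222 mid [ 0.0005 -0.0017] ext [0.0481 0.0481] z 0.047498548980526634
(array([ 0.0002, -0.0018]), np.float64(0.021971313737492813))
ball 556 mid [-0.0015 -0.0016] ext [0.0506 0.0474] z 0.07676945040885208
brush 821 mid [-0.0042 -0.0008] ext [0.0838 0.035 ] z 0.0717170987259017
0.045 [-0.0456  0.0364]
0.05 [-0.0456  0.0364]
0.055 [-0.0456  0.0364]
0.06 [-0.0451  0.0364]
0.065 [-0.044   0.0362]
```

```bash
python3 -c "
from workcell import bot
print(bot.hand_in())"
```

```text
the job is handed in; nothing more can be done
None
```

The job is handed in at about 22 s: from left to right the new tier now holds bowl, ring, ball and brush, each within about 3 mm of its seat centre by the last top-camera check (the brush is furthest off, about 3 mm toward the robot).

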